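# Rebuild the aquarium filter tower after rinsing

## Robot

A 6-joint arm with a two-finger parallel gripper is mounted at the origin on a cart in front of the work surface, level with it; the furniture and walls round the work are solid. World frame = base frame: x ahead of the robot, y to its left, z up, the work surface at z = 0. Lengths are in m, angles in rad, forces in N, time in s.
With the tool pointing down it reaches from about 0.3 to 0.775 m from the base axis. Payload 14.6 kg.
Tool frame: the origin (TCP) lies at the very end of the fingers, on their centre line; the grasp point (between the pads) lies 19 mm behind it; z points along the fingers, y is the line along which they close (so a half turn about z gives the same grasp; the last joint's range is limited). The gripper opens to 94 mm and grips with 3 to 60 N. Pads are 16 mm wide; open, the fingers measure 119 mm over their backs; the gripper's body (75 mm by 177 mm) begins 78 mm behind the grasp point.
Start: joints at [-1.218, 0.3, 1.521, -0, 1.321, -0.067], TCP at [0.224, -0.502, 0.205] pointing down, gripper open.
Joint ranges: [-3.03, 3.03], [-0.79, 2.21], [0.23, 2.52], [-1.04, 4.18], [0, 3.07], [-2.55, 2.55]. Speed limits (rad/s): [2.22, 2.22, 2.57, 3.14, 3.14, 3.14].

## Interface

Orientations are given as [roll, pitch, yaw] about the fixed x, y, z axes, in that order (R = Rz(yaw) Ry(pitch) Rx(roll)).
In Python, from station import ctrl, cams gives the robot as it stands. The module is installed in compiled form; this text tells all that it offers.
- The arm moves only by the tool arm_command, never from a script. Its argument "plan" is a list that holds one entry, the list of rows, each a list of 7 numbers: the shift along the tool's x, y, z in parts of the range, where 1.0 means 1 m, then the turn, a rotation vector about the tool's x, y, z in shares of 180 degrees (1.0 is 180 degrees), then the closure, from -1 (fully open) to 1 (shut). A call has 1 to 12 rows; each row is the pose to reach, as a shift and turn from the pose commanded when the call began, along the tool's axes at that moment; what a row does not reach only later rows make up. A row lasts 1/10 s, in which the tool goes at most 50 mm and 8.59 degrees, less where a joint would pass 70% of its speed; a pose out of reach is approached as far as the arm can. Shift and turn numbers lie between -1 and 1, and a call with a number outside is refused. A call with a gripper value outside its range is refused whole. The fingers move at their own pace and stop on an object; "squeeze" is the grip in N (left out, the last holds). Time passes only in rows, so rows that repeat a pose let the fingers close. It gives the time, the measured TCP pose, the force, the opening and the grip force at its end, in the units of the state.
- ctrl.get_obs(): the state, without advancing time (a new reading comes with each control period).
- cams.camera(name): name is "scene" or "top" or "wrist"; returns (picture, depth): 480x640x3 uint8, blue, green, red; 480x640 float32, m along the optical axis (not along the pixel's ray), 0 where there is no reading.
- cams.camera_info(name): a dict with "fx", "fy", "cx", "cy" (pixels), "world_to_cam" (4x4, takes a point from world to camera coordinates). Camera axes: x right, y down, z forward; pixel columns grow to the right and rows downward; lengths in m; the calibration is good to about 2 mm. A picture is of the moment at which its call begins: read the wrist's pose just before it. camera_info takes no time and is no camera call; for the wrist camera it gives the pose at the moment of the call.
- ctrl.hand_in(): hands the job in; it is judged then, once.
The state is a dict: "time_s": time; "qpos": joint angles; "joint_vel": joint speeds; "tau": joint torques, N m; "ee_pos": TCP position; "eef_rot": TCP orientation; "force": force on the tool from outside, world axes, zero at the start; "moment": the same for the moment, N m; "grip_width": finger opening in m; "grip_force": force on a finger pad.
Only numpy, scipy, OpenCV 4.12 (cv2) and the standard library are available. Lean on these libraries where they do the work, as an engineer would, in place of code of your own. Each camera call takes 0.05 s, during which the arm holds its last target. There are 200 camera calls.

## Task

The modular aquarium filter has been rinsed and needs putting back together on its slotted foot, which is stuck to the worktop. Build it in the order the water flows, from the bottom up and one part at a time: the module of white ceramic tubes straight on the foot, then the blue bio-balls, then the black carbon block, and the pump head on top, each one seated fully home in the rim below and square with it. The module of rust-red lava stones is worn out and stays where it is; do not disturb it, the red scrubbing brush or the brown dropper bottle.

Things in the scene. Friction and masses are not known exactly. Their poses are not given: they have to be found in the camera images.
- filter_foot: The foot, fixed by suction cups: dark flange 74 x 112 mm with a low slotted frame, 58 (x) by 92 (y) mm, rim 30 mm above the worktop, 3 mm walls round an empty recess 52 x 86 mm, 13 mm deep. A module's foot goes into the recess and its frame rests on the rim: its origin is then 20 mm above this one. Origin: centre of the underside, on the worktop, z up; y is the long side.
- tube_module: The ceramic module, 160 g: dark frame 58 (x) x 92 (y) mm, 56 high, filled with white ceramic tubes. Lowest 10 mm: tapered foot, 35x69 mm below, 47x81 at its root. Top: 3 mm rim round a recess 52x86, 13 deep, for the foot above; a part seated there has its origin 46 mm above this one. Grip the flat sides (58 mm, along x) 40 mm up. Either way round fits. Origin: centre of underside.
- ball_module: The bio-ball module, 120 g: dark frame 58 (x) x 92 (y) mm, 56 high, filled with blue ribbed balls. Lowest 10 mm: tapered foot, 35x69 mm below, 47x81 at its root. Top: 3 mm rim round a recess 52x86, 13 deep, for the foot above; a part seated there has its origin 46 mm above this one. Grip the flat sides (58 mm, along x) 40 mm up. Either way round fits. Origin: centre of underside.
- carbon_module: The carbon module, 140 g: dark frame 58 (x) x 92 (y) mm, 56 high, filled with a black honeycomb block. Lowest 10 mm: tapered foot, 35x69 mm below, 47x81 at its root. Top: 3 mm rim round a recess 52x86, 13 deep, for the foot above; a part seated there has its origin 46 mm above this one. Grip the flat sides (58 mm, along x) 40 mm up. Either way round fits. Origin: centre of underside.
- pump_head: Pump head with a teal dial, 260 g, 79 mm high: tapered foot as on the modules, flange 58 (x) x 92 (y) mm from 10 to 24 mm up, then a dark motor housing, 46 mm wide along x and 66 long, centred 6 mm to -y of the origin, up to 70 mm: grip its flat sides 52 mm up. Nozzle to +y. Seated, its origin is 46 mm above the module's; either way round fits. Origin: centre of underside, z up.
- lava_module: A worn-out module of the same size and shape as the others (58 x 92 x 56 mm), filled with rust-red lava stones; loose, to be left alone. Origin: centre of the underside, z up; y axis along the long side.
- scrub_brush: A red scrubbing brush with a bow handle, 52 x 150 x 91 mm, loose, to be left alone. Origin: centre of the underside; y axis along its length.
- dropper_bottle: A small brown dropper bottle with a black rubber top, 33 mm wide, 102 mm high, loose, to be left alone. Origin: centre of the underside, z up.

How it is judged:
On the way, in this order (a step that is already met when the one before it is completed fails the run):
1. the ceramic-tube module is seated in the rim of the foot (horizontal distance between tube_module and filter_foot below 0.007 m and z of tube_module in the frame of filter_foot between 0.016 and 0.0235 m and angle between the y axis of tube_module and the y axis of filter_foot, either way round below 0.14 rad and angle between tube_module's own z axis and vertical below 0.07 rad), for 0.2 s.
2. the blue-ball module is seated in the rim of the ceramic-tube module (horizontal distance between ball_module and tube_module below 0.007 m and z of ball_module in the frame of tube_module between 0.042 and 0.0495 m and angle between the y axis of ball_module and the y axis of tube_module, either way round below 0.14 rad and angle between ball_module's own z axis and vertical below 0.07 rad), for 0.2 s.
3. the carbon module is seated in the rim of the blue-ball module (horizontal distance between carbon_module and ball_module below 0.007 m and z of carbon_module in the frame of ball_module between 0.042 and 0.0495 m and angle between the y axis of carbon_module and the y axis of ball_module, either way round below 0.14 rad and angle between carbon_module's own z axis and vertical below 0.07 rad), for 0.2 s.
4. the pump head is seated in the rim of the carbon module (horizontal distance between pump_head and carbon_module below 0.007 m and z of pump_head in the frame of carbon_module between 0.042 and 0.0495 m and angle between the y axis of pump_head and the y axis of carbon_module, either way round below 0.14 rad and angle between pump_head's own z axis and vertical below 0.07 rad), for 0.2 s.
At the end, for the whole second after the job is handed in: The ceramic-tube module sits on the foot, the blue-ball module on it, the carbon module on that and the pump head on top: each fully seated (height within 4 mm of fully home), centred within 7 mm and square within 0.14 rad with the part below (either way round), upright within 0.07 rad, and at rest (all of step 1 and all of step 2 and all of step 3 and all of step 4 and linear speed of each of tube_module, ball_module, carbon_module, pump_head below 0.02 m/s); the robot touches nothing.
It fails at once if the lava module is moved by more than 15 mm or tipped (distance of lava_module from where it was at the start of the episode above 0.015 m or angle between lava_module's own z axis and vertical above 0.3 rad).
It fails at once if the scrubbing brush is moved by more than 15 mm or tipped (distance of scrub_brush from where it was at the start of the episode above 0.015 m or angle between scrub_brush's own z axis and vertical above 0.3 rad).
It fails at once if the dropper bottle is moved by more than 15 mm or tipped (distance of dropper_bottle from where it was at the start of the episode above 0.015 m or angle between dropper_bottle's own z axis and vertical above 0.3 rad).
It also fails if it takes over 102 s, if anything falls off the work surface, if the arm or the gripper's body presses on something with over 40 N, if the wrist force passes 120 N, or if a joint passes its speed limit or range.

## Working session

There is one attempt and no reset: what is moved stays moved. The work goes in short steps, Python scripts to look and compute and a tool call to move; the robot and the scene stay as the last step left them, time stands still between calls to the robot, and variables do not carry over. Pictures are saved under pics/ and viewed, at most 14 in all, crops included, and the job is handed in when it is done.

Besides the shell and the picture viewer there is one more tool, called after ">>>" in YAML: its name, and indented under it one key for each argument. arm_command: Moves the arm, as the interface text tells. Its arguments: {"type":"object","properties":{"plan":{"type":"array"},"squeeze":{"type":"number"}},"required":["plan"]}

```bash
mkdir -p pics
python3 - <<'E'
from station import ctrl,cams
import cv2,numpy as np
o=ctrl.get_obs()
print({k:np.round(v,3).tolist() for k,v in o.items()})
for n in("scene","top"):
    p,d=cams.camera(n);cv2.imwrite(f"pics/{n}0.png",p);np.save(f"pics/{n}0.npy",d)
    i=cams.camera_info(n);print(n,i["fx"],i["fy"],i["cx"],i["cy"],np.round(i["world_to_cam"],4).tolist())
E
```

```text
{'time_s': 0.0, 'qpos': [-1.218, 0.3, 1.522, -0.0, 1.321, -0.067], 'joint_vel': [0.001, -0.0, 0.001, -0.001, -0.0, -0.0], 'tau': [0.0, -53.181, -35.274, 0.071, 0.024, -0.0], 'ee_pos': [0.224, -0.502, 0.205], 'eef_rot': [-3.14, -0.0, 0.42], 'force': [-0.731, 0.509, 0.409], 'moment': [-0.032, -0.017, -0.024], 'grip_force': 0.0, 'grip_width': 0.094}
scene 555.1915292880125 555.1915292880125 312.94067496449435 231.99789674726765 [[-0.6089, -0.7932, 0.0093, 0.3783], [-0.6185, 0.4675, -0.6316, 0.3308], [0.4966, -0.3903, -0.7753, 0.7906], [0.0, 0.0, 0.0, 1.0]]
top 548.4079847940192 548.4079847940192 313.30163639258114 230.13966885648838 [[-0.0068, -1.0, -0.0049, 0.0529], [-0.9801, 0.0076, -0.1986, 0.5481], [0.1986, 0.0034, -0.9801, 0.7957], [0.0, 0.0, 0.0, 1.0]]
```

View pics/top0.png

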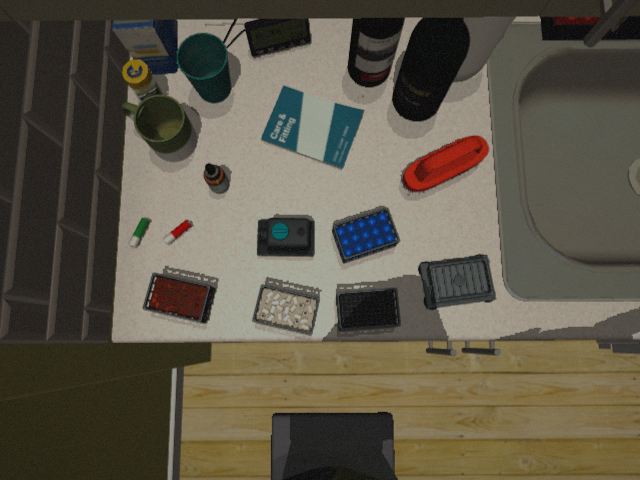

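View pics/scene0.png

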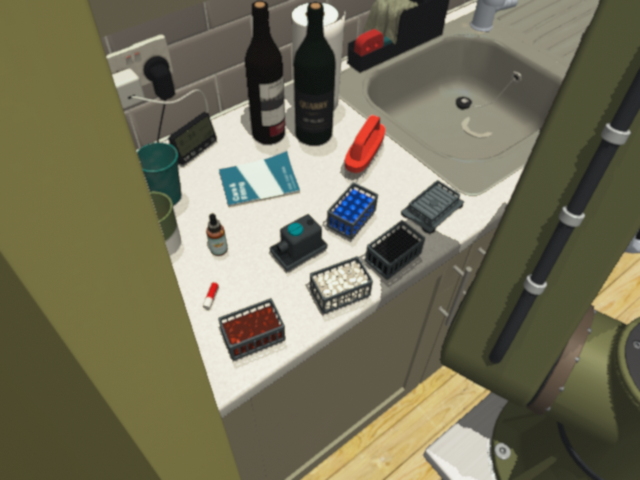

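The top view shows the ceramic tubes at (287,308), carbon (368,309), blue balls (365,235), pump (286,236), foot (457,281), lava (180,297), brush (445,165) and bottle (215,177). The scene view shows the same layout, with everything upright.

```bash
cat > h.py <<'E'
from station import ctrl,cams
import cv2,numpy as np
def cloud(n,d,i=None):
    i=i or cams.camera_info(n); v,u=np.nonzero(d>0); z=d[v,u]
    P=np.c_[(u-i["cx"])*z/i["fx"],(v-i["cy"])*z/i["fy"],z]; W=i["world_to_cam"]
    return (P-W[:3,3])@W[:3,:3], u, v
def rect(P):
    c,s,a=cv2.minAreaRect((P[:,:2]*1000).astype(np.float32))
    if s[0]>s[1]: s=s[::-1]; a+=90     # a: direction of short side
    a=(a+90)%180-90
    return np.round(c,1),np.round(s,1),round(a,1)
E
python3 - <<'E'
from h import *
C={n:cloud(n,np.load(f"pics/{n}0.npy")) for n in("top","scene")}
P,u,v=C["top"]
for name,(a,b) in dict(tube=(287,308),carbon=(368,309),ball=(365,235),pump=(286,236),foot=(457,281),lava=(180,297),brush=(445,165),bottle=(215,177)).items():
    m=(abs(u-a)<6)&(abs(v-b)<6); c=np.median(P[m],0)
    for n in C:
        Q=C[n][0]; R=Q[(np.hypot(Q[:,0]-c[0],Q[:,1]-c[1])<.068)&(Q[:,2]>.015)]
        zt=np.percentile(R[:,2],98)
        out=[]
        for lo,hi in ((zt-.006,zt+.006),(.015,.2)):
            S=R[(R[:,2]>lo)&(R[:,2]<hi)]; out.append(rect(S)+(len(S),))
        print(name,n,"zt %.3f"%zt,*out)
E
```

```text
tube top zt 0.057 (array([427.1,  91.2]), array([58.1, 92. ]), -13.1, 402) (array([427. ,  91.2]), array([58.3, 92. ]), -13.2, 2361)
tube scene zt 0.057 (array([427.8,  91.8]), array([60.4, 93.2]), -13.2, 433) (array([427.8,  91.8]), array([60.4, 93.3]), -13.2, 2298)
carbon top zt 0.057 (array([426.8, -33.3]), array([58. , 92.1]), 4.0, 420) (array([426.8, -33.3]), array([58.2, 92.2]), 4.0, 2375)
carbon scene zt 0.057 (array([427.7, -33.7]), array([59.8, 95.5]), 4.4, 375) (array([427.5, -33.3]), array([60. , 96.3]), 4.4, 2035)
ball top zt 0.057 (array([543.4, -32.8]), array([58.6, 92.1]), 17.8, 419) (array([543.4, -32.8]), array([58.6, 92.1]), 17.8, 2379)
ball scene zt 0.057 (array([544.6, -32.7]), array([59.6, 95. ]), 18.4, 324) (array([544.3, -32.4]), array([59.7, 95.4]), 17.9, 1754)
pump top zt 0.078 (array([543.3,  88.4]), array([36.6, 59.8]), -2.2, 345) (array([543. ,  93.8]), array([57.8, 92. ]), -1.4, 2148)
pump scene zt 0.078 (array([542.2,  88.9]), array([38.9, 56.6]), 2.1, 255) (array([543.3,  94.5]), array([60.5, 93.2]), -1.7, 1916)
foot top zt 0.031 (array([ 472.7, -182.2]
[... 342 characters left out ...]
8]), -13.1, 2448)
lava scene zt 0.057 (array([447.6, 257.7]), array([60.4, 92.1]), -12.8, 484) (array([447.5, 257.6]), array([60.7, 92.2]), -13.3, 2573)
brush top zt 0.526 (array([ 619.9, -181.1]), array([ 6.2, 11. ]), -39.6, 181) (array([ 655.8, -157.1]), array([ 50.9, 128.8]), 26.9, 2495)
brush scene zt 0.091 (array([ 660.8, -163.6]), array([21.7, 94.1]), 25.7, 302) (array([ 656.5, -156. ]), array([ 51.1, 131.6]), 25.4, 1373)
bottle top zt 0.486 (array([655.3, 200.9]), array([  3.1, 126.9]), -0.1, 712) (array([636.2, 204.7]), array([29.9, 33.1]), 28.5, 519)
bottle scene zt 0.488 (array([656.6, 245.4]), array([ 5.1, 37.8]), -0.6, 161) (array([635.5, 208.3]), array([28. , 33.3]), -19.0, 585)
```

```bash
cat >> h.py <<'E'
from scipy.spatial.transform import Rotation as R
def go(*T):   # targets x,y,z mm, yaw deg, tool down
    o=ctrl.get_obs(); p=np.array(o["ee_pos"])*1000; R0=R.from_euler("xyz",o["eef_rot"])
    print("t",round(o["time_s"],2),"pos",np.round(p,1),"rpy",np.round(np.degrees(o["eef_rot"]),2),"w",round(o["grip_width"],4),"F",np.round(o["force"],1))
    for x,y,z,a in T:
        q=R.from_euler("xyz",[180,0,a],degrees=True)
        print([x,y,z,a],"->",np.round(R0.inv().apply(np.array([x,y,z])-p),1).tolist(),np.round((R0.inv()*q).as_rotvec(),3).tolist())
E
python3 -c "
from h import *
go((427.4,91.5,205,76.8))"
```

```text
t 0.1 pos [ 224.1 -502.   204.9] rpy [-179.94   -0.     24.05] w 0.0944 F [0.5 0.3 0.4]
[427.4, 91.5, 205, 76.8] -> [427.6, -459.1, 0.4] [-0.001, -0.001, -0.921]
```

The manual's scale: shifts go in shares of 1 m and turns go in shares of 180 degrees. Converting my numbers, -459 mm / 1000 = -0.459, 427.6 mm / 1000 = 0.4276, -0.921 rad / 3.1416 = -0.2932.

>>> arm_command:
  plan:
    - [[0.03,-0.035,0,0,0,-0.0223,-1],[0.07,-0.075,0,0,0,-0.0477,-1],[0.11,-0.118,0,0,0,-0.0764,-1],[0.15,-0.16,0,0,0,-0.1019,-1],[0.19,-0.203,0,0,0,-0.1305,-1],[0.23,-0.246,0,0,0,-0.1592,-1],[0.27,-0.289,0,0,0,-0.1846,-1],[0.31,-0.332,0,0,0,-0.2133,-1],[0.35,-0.375,0,0,0,-0.2387,-1],[0.39,-0.418,0,0,0,-0.2674,-1],[0.415,-0.445,0,0,0,-0.2865,-1],[0.4276,-0.459,0,0,0,-0.2932,-1]]

```text
time_s: 1.3
ee_pos: [0.4177, 0.0638, 0.2055]
eef_rot: [3.141, -0.0, 1.343]
force: [0.7, -1.1, 1.0]
grip_width: 0.094
grip_force: 0.0
```

Run:
```python
from h import *
o=ctrl.get_obs()
i=cams.camera_info("wrist"); p,d=cams.camera("wrist"); cv2.imwrite("pics/w1.png",p)
P,u,v=cloud("wrist",d,i)
for n,c in dict(tube=(.4274,.0915),carbon=(.4272,-.0335),ball=(.544,-.0327),pump=(.5432,.0941)).items():
    S=P[(np.hypot(P[:,0]-c[0],P[:,1]-c[1])<.065)&(P[:,2]>.015)&(P[:,2]<.09)]
    if len(S)>50: print(n,rect(S),len(S),np.percentile(S[:,2],98))
go((427.4,91.5,205,76.8))
```

```text
tube (array([427.7,  92.1]), array([58.1, 92. ]), -13.2) 7797 0.05755117816225328
carbon (array([427.5, -32.1]), array([58. , 93.3]), 4.0) 6561 0.05741775240898922
ball (array([544. , -31.7]), array([58.1, 93.9]), 17.8) 6502 0.057346830947737015
pump (array([543.7,  94.9]), array([58.2, 91.7]), -1.3) 8458 0.07862211478348517
t 1.35 pos [418.9  69.1 205.4] rpy [ 1.7999e+02 -9.0000e-02  7.7190e+01] w 0.0941 F [-0.3  1.5 -1.2]
[427.4, 91.5, 205, 76.8] -> [23.8, 3.4, 0.4] [0.0, -0.002, 0.007]
```

View pics/w1.png

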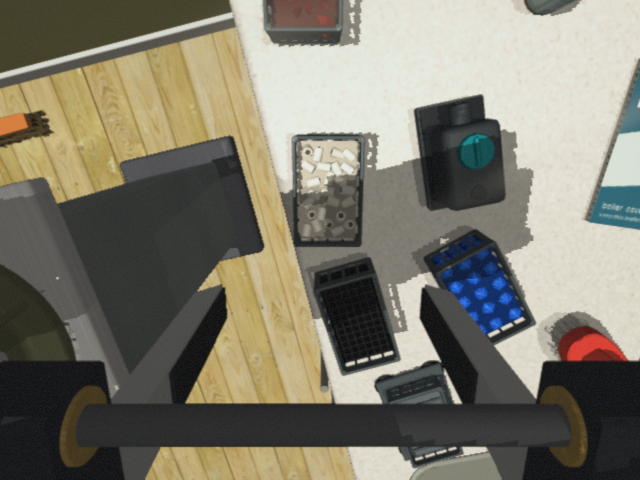

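The wrist view shows the ceramic module at (328,190), carbon (357,318), balls (485,290) and pump (462,152). All agree with the fixed cameras to about 1 mm. I'll let the arm settle, then descend.

>>> arm_command:
  plan:
    - [[0,0,0,0,0,0,-1],[0,0,0,0,0,0,-1],[0,0,0,0,0,0,-1]]

```text
time_s: 1.65
ee_pos: [0.4174, 0.0604, 0.2054]
eef_rot: [-3.142, 0.0, 1.339]
force: [0.2, -0.3, 0.4]
grip_width: 0.094
grip_force: 0.0
```

```bash
python3 -c "
from h import *
go((427.5,91.7,205,76.8),(427.5,91.7,21,76.8))"
```

```text
t 1.65 pos [417.4  60.4 205.4] rpy [-1.800e+02  1.000e-02  7.672e+01] w 0.094 F [ 0.2 -0.3  0.4]
[427.5, 91.7, 205, 76.8] -> [32.8, 2.7, 0.4] [-0.0, 0.0, -0.001]
[427.5, 91.7, 21, 76.8] -> [32.8, 2.7, 184.4] [-0.0, 0.0, -0.001]
```

To row units: 184.4 mm / 1000 = 0.1844, 32.8 mm / 1000 = 0.0328.

>>> arm_command:
  plan:
    - [[0.016,0.0013,0.01,0,0,0,-1],[0.0328,0.0027,0.035,0,0,0,-1],[0.0328,0.0027,0.065,0,0,0,-1],[0.0328,0.0027,0.095,0,0,0,-1],[0.0328,0.0027,0.12,0,0,0,-1],[0.0328,0.0027,0.145,0,0,0,-1],[0.0328,0.0027,0.16,0,0,0,-1],[0.0328,0.0027,0.175,0,0,0,-1],[0.0328,0.0027,0.1844,0,0,0,-1],[0.0328,0.0027,0.1844,0,0,0,-1],[0.0328,0.0027,0.1844,0,0,0,-1]]

```text
time_s: 2.75
ee_pos: [0.428, 0.0924, 0.0215]
eef_rot: [3.141, -0.0, 1.34]
force: [-0.7, 0.0, 0.0]
grip_width: 0.0942
grip_force: 0.0
```

>>> arm_command:
  plan:
    - [[0,0,0,0,0,0,1],[0,0,0,0,0,0,1],[0,0,0,0,0,0,1],[0,0,0,0,0,0,1],[0,0,0,0,0,0,1],[0,0,0,0,0,0,1],[0,0,0,0,0,0,1],[0,0,0,0,0,0,1]]
  squeeze: 20

```text
time_s: 3.55
ee_pos: [0.4277, 0.0929, 0.0212]
eef_rot: [3.141, -0.0, 1.341]
force: [-0.1, 0.4, 3.5]
grip_width: 0.0578
grip_force: 20.0
```

```bash
python3 -c "
from h import *
go((427.5,91.7,150,76.8),(473.3,-181.5,150,97.1))"
```

```text
t 3.55 pos [427.7  92.9  21.2] rpy [179.99  -0.    76.82] w 0.0578 F [-0.1  0.4  3.5]
[427.5, 91.7, 150, 76.8] -> [-1.2, 0.1, -128.8] [0.0, -0.0, 0.0]
[473.3, -181.5, 150, 97.1] -> [-256.8, 106.9, -128.9] [0.0, -0.0, -0.354]
```

To row units: -190 mm / 1000 = -0.19, -160 mm / 1000 = -0.16, -0.26 rad / 3.1416 = -0.0828.

>>> arm_command:
  plan:
    - [[0,0,-0.01,0,0,0,1],[0,0,-0.03,0,0,0,1],[0,0,-0.055,0,0,0,1],[0,0,-0.08,0,0,0,1],[0,0,-0.1,0,0,0,1],[-0.015,0.006,-0.11,0,0,-0.0064,1],[-0.04,0.017,-0.11,0,0,-0.0191,1],[-0.07,0.029,-0.11,0,0,-0.0318,1],[-0.1,0.042,-0.11,0,0,-0.0446,1],[-0.13,0.054,-0.11,0,0,-0.0573,1],[-0.16,0.067,-0.11,0,0,-0.07,1],[-0.19,0.079,-0.11,0,0,-0.0828,1]]
  squeeze: 25

```text
time_s: 4.75
ee_pos: [0.4612, -0.1115, 0.1316]
eef_rot: [3.141, 0.0, 1.602]
force: [0.9, -0.9, -2.3]
grip_width: 0.0575
grip_force: 25.0
```

>>> arm_command:
  plan:
    - [[0,0,0,0,0,0,1],[0,0,0,0,0,0,1],[0,0,0,0,0,0,1]]

```text
time_s: 5.05
ee_pos: [0.4611, -0.1094, 0.1312]
eef_rot: [-3.141, -0.0, 1.601]
force: [0.0, -0.6, -0.5]
grip_width: 0.0579
grip_force: 25.0
```

```bash
python3 -c "
from h import *
go((473.5,-180.4,90,97.1))"
```

```text
t 5.05 pos [ 461.1 -109.4  131.2] rpy [-1.7999e+02 -1.0000e-02  9.1720e+01] w 0.0579 F [ 0.  -0.6 -0.5]
[473.5, -180.4, 90, 97.1] -> [-71.3, 10.3, 41.2] [-0.0, -0.0, -0.094]
```

To row units: -71.3 mm / 1000 = -0.0713, 10.3 mm / 1000 = 0.0103, -0.094 rad / 3.1416 = -0.0299.

>>> arm_command:
  plan:
    - [[-0.02,0.003,0,0,0,-0.0095,1],[-0.045,0.0065,0.005,0,0,-0.0191,1],[-0.064,0.0093,0.015,0,0,-0.0271,1],[-0.0713,0.0103,0.027,0,0,-0.0299,1],[-0.0713,0.0103,0.041,0,0,-0.0299,1],[-0.0713,0.0103,0.041,0,0,-0.0299,1],[-0.0713,0.0103,0.041,0,0,-0.0299,1],[-0.0713,0.0103,0.041,0,0,-0.0299,1]]

```text
time_s: 5.85
ee_pos: [0.474, -0.1806, 0.0907]
eef_rot: [3.141, 0.0, 1.695]
force: [0.2, 0.5, -1.7]
grip_width: 0.0576
grip_force: 25.0
```

Run:
```python
from h import *
go((473.5,-180.4,41.2,97.1))
im=[]
for n in("scene","top"):
    p,d=cams.camera(n)
    i=cams.camera_info(n); W=i["world_to_cam"]; c=W[:3,:3]@[.4735,-.181,.05]+W[:3,3]
    u,v=int(i["fx"]*c[0]/c[2]+i["cx"]),int(i["fy"]*c[1]/c[2]+i["cy"])
    im.append(cv2.resize(p[max(0,v-70):v+70,max(0,u-70):u+70],(400,400)))
cv2.imwrite("pics/place1.png",np.hstack(im))
```

```text
t 5.85 pos [ 474.  -180.6   90.7] rpy [1.7996e+02 2.0000e-02 9.7140e+01] w 0.0576 F [ 0.2  0.5 -1.7]
[473.5, -180.4, 41.2, 97.1] -> [0.3, -0.5, 49.5] [0.001, 0.0, 0.001]
```

View pics/place1.png

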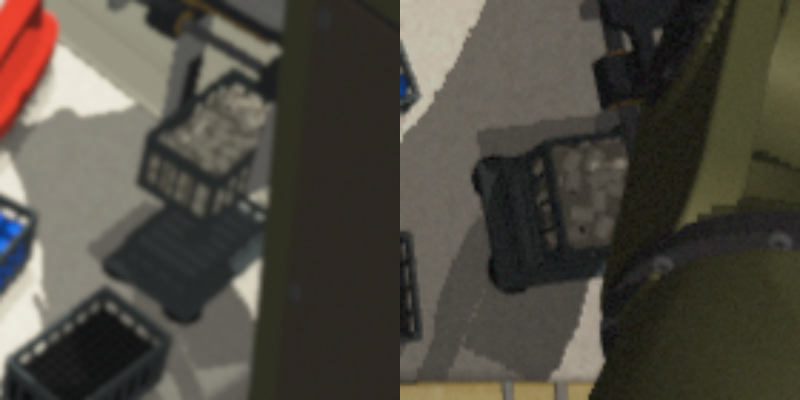

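The module (about (210,140) in the left crop) hangs level and square over the foot. I'll lower it now.

To row units: 49.8 mm / 1000 = 0.0498, 49.5 mm / 1000 = 0.0495.

>>> arm_command:
  plan:
    - [[0.0003,-0.0005,0.01,0,0,0,1],[0.0003,-0.0005,0.022,0,0,0,1],[0.0003,-0.0005,0.03,0,0,0,1],[0.0003,-0.0005,0.036,0,0,0,1],[0.0003,-0.0005,0.041,0,0,0,1],[0.0003,-0.0005,0.045,0,0,0,1],[0.0003,-0.0005,0.0475,0,0,0,1],[0.0003,-0.0005,0.0495,0,0,0,1],[0.0003,-0.0005,0.0498,0,0,0,1],[0.0003,-0.0005,0.0498,0,0,0,1]]

```text
time_s: 6.95
ee_pos: [0.4733, -0.1809, 0.0412]
eef_rot: [3.141, 0.0, 1.695]
force: [-6.0, 2.0, 10.0]
grip_width: 0.058
grip_force: 25.0
```

To row units: -160 mm / 1000 = -0.16, -155 mm / 1000 = -0.155.

>>> arm_command:
  plan:
    - [[0,0,0,0,0,0,-1],[0,0,0,0,0,0,-1],[0,0,0,0,0,0,-1],[0,0,0,0,0,0,-1],[0,0,-0.015,0,0,0,-1],[0,0,-0.045,0,0,0,-1],[0,0,-0.085,0,0,0,-1],[0,0,-0.125,0,0,0,-1],[0,0,-0.155,0,0,0,-1],[0,0,-0.16,0,0,0,-1],[0,0,-0.16,0,0,0,-1],[0,0,-0.16,0,0,0,-1]]

```text
time_s: 8.15
ee_pos: [0.4727, -0.1807, 0.1989]
eef_rot: [-3.14, -0.001, 1.695]
force: [-0.9, 0.3, 0.1]
grip_width: 0.0936
grip_force: 0.0
```

```bash
cat >> h.py <<'E'
def wr(c,zlo,zhi,r=.066,n="wrist"):
    i=cams.camera_info(n); p,d=cams.camera(n); P,u,v=cloud(n,d,i)
    S=P[(np.hypot(P[:,0]-c[0],P[:,1]-c[1])<r)&(P[:,2]>zlo)&(P[:,2]<zhi)]
    print(n,rect(S),len(S),"z98 %.4f"%np.percentile(S[:,2],98)); return p
E
python3 - <<'E'
from h import *
p=wr((.4733,-.181),.06,.1); cv2.imwrite("pics/w2.png",p)
go((427.2,-33.5,200,94),(544.2,-32.3,200,107.9),(544.2,-32.3,21,107.9))
E
```

```text
wrist (array([ 473.1, -181.5]), array([58.1, 92.2]), 7.1) 7996 z98 0.0775
t 8.2 pos [ 472.7 -180.6  198.7] rpy [-1.7988e+02 -7.0000e-02  9.7110e+01] w 0.0941 F [0.7 1.1 0.7]
[427.2, -33.5, 200, 94] -> [151.6, -26.9, -1.0] [-0.002, -0.001, 0.054]
[544.2, -32.3, 200, 107.9] -> [138.4, 89.3, -1.3] [-0.002, -0.001, -0.188]
[544.2, -32.3, 21, 107.9] -> [138.1, 89.7, 177.7] [-0.002, -0.001, -0.188]
```

View pics/w2.png

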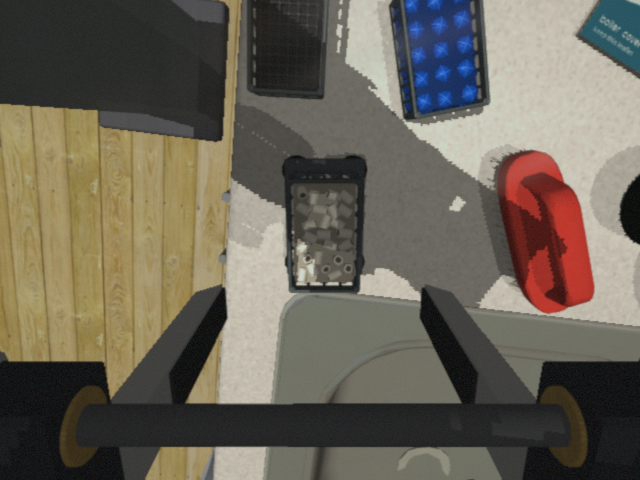

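The ceramic module is seated in the wrist view at (323,230): centred, square, rim at 77 mm. Next is the ball module.

To row units: 138.3 mm / 1000 = 0.1383, 125 mm / 1000 = 0.125, -0.188 rad / 3.1416 = -0.0598.

>>> arm_command:
  plan:
    - [[0.015,0.01,0,0,0,-0.0064,-1],[0.04,0.026,0,0,0,-0.0159,-1],[0.07,0.045,0,0,0,-0.0318,-1],[0.1,0.065,0,0,0,-0.0446,-1],[0.125,0.081,0,0,0,-0.0541,-1],[0.1383,0.0895,0.01,0,0,-0.0598,-1],[0.1383,0.0895,0.04,0,0,-0.0598,-1],[0.1383,0.0895,0.075,0,0,-0.0598,-1],[0.1383,0.0895,0.1,0,0,-0.0598,-1],[0.1383,0.0895,0.11,0,0,-0.0598,-1],[0.1383,0.0895,0.11,0,0,-0.0598,-1],[0.1383,0.0895,0.11,0,0,-0.0598,-1]]

```text
time_s: 9.4
ee_pos: [0.5452, -0.0329, 0.091]
eef_rot: [3.141, 0.0, 1.882]
force: [0.3, -0.3, 0.1]
grip_width: 0.0942
grip_force: 0.0
```

Run:
```python
from h import *
go((544.2,-32.3,21,107.9))
```

```text
t 9.4 pos [545.2 -32.9  91. ] rpy [1.7996e+02 2.0000e-02 1.0786e+02] w 0.0942 F [ 0.3 -0.3  0.1]
[544.2, -32.3, 21, 107.9] -> [0.9, -0.9, 70.0] [0.001, 0.0, -0.001]
```

To row units: 70 mm / 1000 = 0.07, 67 mm / 1000 = 0.067.

>>> arm_command:
  plan:
    - [[0.0009,-0.0009,0.015,0,0,0,-1],[0.0009,-0.0009,0.038,0,0,0,-1],[0.0009,-0.0009,0.058,0,0,0,-1],[0.0009,-0.0009,0.067,0,0,0,-1],[0.0009,-0.0009,0.07,0,0,0,-1],[0.0009,-0.0009,0.07,0,0,0,-1],[0.0009,-0.0009,0.07,0,0,0,1],[0.0009,-0.0009,0.07,0,0,0,1],[0.0009,-0.0009,0.07,0,0,0,1],[0.0009,-0.0009,0.07,0,0,0,1],[0.0009,-0.0009,0.07,0,0,0,1],[0.0009,-0.0009,0.07,0,0,0,1]]

```text
time_s: 10.6
ee_pos: [0.5438, -0.032, 0.0204]
eef_rot: [3.141, 0.0, 1.883]
force: [-0.8, -0.5, 1.3]
grip_width: 0.0581
grip_force: 25.0
```

>>> arm_command:
  plan:
    - [[0,0,0,0,0,0,1],[0,0,0,0,0,0,1]]

```text
time_s: 10.8
ee_pos: [0.5438, -0.032, 0.0204]
eef_rot: [3.141, 0.0, 1.883]
force: [-1.2, -0.1, 2.6]
grip_width: 0.0576
grip_force: 25.0
```

Run:
```python
from h import *
go((544.2,-32.3,150,107.9),(473.2,-181,150,97.1))
```

```text
t 10.8 pos [543.8 -32.   20.4] rpy [179.99   0.   107.87] w 0.0576 F [-1.2 -0.1  2.6]
[544.2, -32.3, 150, 107.9] -> [-0.4, 0.3, -129.6] [0.0, 0.0, -0.0]
[473.2, -181, 150, 97.1] -> [-120.2, -112.9, -129.6] [0.0, 0.0, 0.188]
```

To row units: -129 mm / 1000 = -0.129, -120.2 mm / 1000 = -0.1202, 0.188 rad / 3.1416 = 0.0598.

>>> arm_command:
  plan:
    - [[0,0,-0.01,0,0,0,1],[0,0,-0.03,0,0,0,1],[0,0,-0.055,0,0,0,1],[0,0,-0.08,0,0,0,1],[-0.005,-0.005,-0.105,0,0,0.0032,1],[-0.02,-0.019,-0.12,0,0,0.0095,1],[-0.04,-0.038,-0.125,0,0,0.0191,1],[-0.062,-0.058,-0.128,0,0,0.0318,1],[-0.085,-0.08,-0.129,0,0,0.0414,1],[-0.105,-0.098,-0.129,0,0,0.0509,1],[-0.116,-0.109,-0.129,0,0,0.0573,1],[-0.1202,-0.113,-0.129,0,0,0.0598,1]]

```text
time_s: 12.0
ee_pos: [0.4725, -0.1822, 0.1497]
eef_rot: [3.141, 0.0, 1.693]
force: [-0.7, 0.2, -0.9]
grip_width: 0.058
grip_force: 25.0
```

>>> arm_command:
  plan:
    - [[0,0,0,0,0,0,1],[0,0,0,0,0,0,1],[0,0,0,0,0,0,1]]

```text
time_s: 12.3
ee_pos: [0.4734, -0.1803, 0.1493]
eef_rot: [3.142, -0.0, 1.696]
force: [-0.3, -0.4, -1.5]
grip_width: 0.0581
grip_force: 25.0
```

Run:
```python
from h import *
go((473.2,-181.1,86.4,97.1))
```

```text
t 12.3 pos [ 473.4 -180.3  149.3] rpy [ 1.800e+02 -1.000e-02  9.718e+01] w 0.0581 F [-0.3 -0.4 -1.5]
[473.2, -181.1, 86.4, 97.1] -> [-0.7, -0.3, 62.9] [0.0, -0.0, 0.001]
```

To row units: 63.2 mm / 1000 = 0.0632, 62.9 mm / 1000 = 0.0629.

>>> arm_command:
  plan:
    - [[-0.0007,-0.0003,0.012,0,0,0,1],[-0.0007,-0.0003,0.028,0,0,0,1],[-0.0007,-0.0003,0.04,0,0,0,1],[-0.0007,-0.0003,0.048,0,0,0,1],[-0.0007,-0.0003,0.054,0,0,0,1],[-0.0007,-0.0003,0.058,0,0,0,1],[-0.0007,-0.0003,0.061,0,0,0,1],[-0.0007,-0.0003,0.0629,0,0,0,1],[-0.0007,-0.0003,0.0632,0,0,0,1],[-0.0007,-0.0003,0.0632,0,0,0,1]]

```text
time_s: 13.3
ee_pos: [0.473, -0.1819, 0.0864]
eef_rot: [3.141, 0.0, 1.695]
force: [-0.9, -0.3, 2.2]
grip_width: 0.0578
grip_force: 25.0
```

To row units: -150 mm / 1000 = -0.15, -145 mm / 1000 = -0.145.

>>> arm_command:
  plan:
    - [[0,0,0,0,0,0,-1],[0,0,0,0,0,0,-1],[0,0,0,0,0,0,-1],[0,0,0,0,0,0,-1],[0,0,-0.015,0,0,0,-1],[0,0,-0.045,0,0,0,-1],[0,0,-0.085,0,0,0,-1],[0,0,-0.125,0,0,0,-1],[0,0,-0.145,0,0,0,-1],[0,0,-0.15,0,0,0,-1],[0,0,-0.15,0,0,0,-1],[0,0,-0.15,0,0,0,-1]]

```text
time_s: 14.5
ee_pos: [0.4725, -0.1816, 0.2345]
eef_rot: [-3.14, -0.001, 1.695]
force: [0.3, -0.4, -0.2]
grip_width: 0.0944
grip_force: 0.0
```

Run:
```python
from h import *
p=wr((.4732,-.1815),.1,.15); cv2.imwrite("pics/w3.png",p)
wr((.4272,-.0335),.015,.09)
go((427.3,-33,200,94.1),(427.3,-33,21,94.1))
```

```text
wrist (array([ 472.8, -181.5]), array([58.1, 91.8]), 7.2) 8894 z98 0.1235
wrist (array([427.9, -40. ]), array([58.1, 76.8]), 4.0) 6849 z98 0.0575
t 14.6 pos [ 472.5 -181.6  234.6] rpy [-1.7989e+02 -7.0000e-02  9.7100e+01] w 0.0939 F [ 0.4 -0.   0.2]
[427.3, -33, 200, 94.1] -> [153.0, -26.4, 34.8] [-0.002, -0.001, 0.052]
[427.3, -33, 21, 94.1] -> [152.8, -26.0, 213.8] [-0.002, -0.001, 0.052]
```

View pics/w3.png

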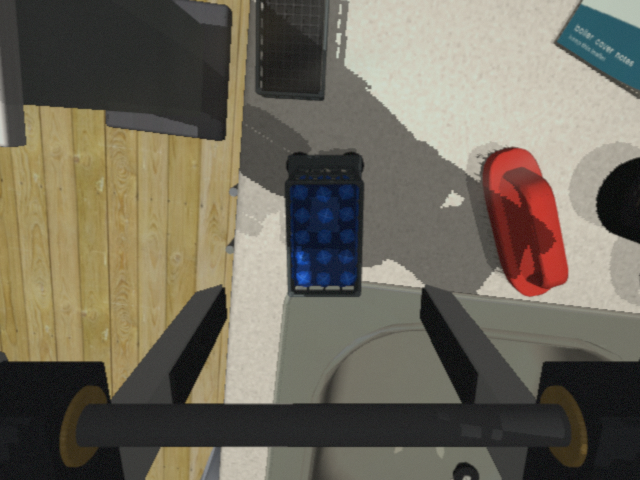

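The balls are seated in the wrist view at (324,238), with the rim at 122.5 mm and centred. Next is the carbon module.

To row units: 152.9 mm / 1000 = 0.1529, 145 mm / 1000 = 0.145, 0.052 rad / 3.1416 = 0.0166.

>>> arm_command:
  plan:
    - [[0.015,-0.002,0,0,0,0.0032,-1],[0.045,-0.007,0.005,0,0,0.0064,-1],[0.08,-0.013,0.01,0,0,0.0095,-1],[0.115,-0.02,0.02,0,0,0.0127,-1],[0.14,-0.024,0.04,0,0,0.0159,-1],[0.1529,-0.0262,0.07,0,0,0.0166,-1],[0.1529,-0.0262,0.105,0,0,0.0166,-1],[0.1529,-0.0262,0.13,0,0,0.0166,-1],[0.1529,-0.0262,0.145,0,0,0.0166,-1],[0.1529,-0.0262,0.145,0,0,0.0166,-1],[0.1529,-0.0262,0.145,0,0,0.0166,-1],[0.1529,-0.0262,0.145,0,0,0.0166,-1]]

```text
time_s: 15.8
ee_pos: [0.4284, -0.0334, 0.0918]
eef_rot: [3.14, 0.0, 1.643]
force: [-0.3, -0.3, 0.7]
grip_width: 0.0941
grip_force: 0.0
```

Run:
```python
from h import *
go((427.4,-33,21,94.1))
```

```text
t 15.8 pos [428.4 -33.4  91.8] rpy [1.7994e+02 1.0000e-02 9.4120e+01] w 0.0941 F [-0.3 -0.3  0.7]
[427.4, -33, 21, 94.1] -> [0.5, -1.0, 70.8] [0.001, 0.0, 0.0]
```

To row units: 70.5 mm / 1000 = 0.0705, 67 mm / 1000 = 0.067.

>>> arm_command:
  plan:
    - [[0.0005,-0.0009,0.015,0,0,0,-1],[0.0005,-0.0009,0.038,0,0,0,-1],[0.0005,-0.0009,0.058,0,0,0,-1],[0.0005,-0.0009,0.067,0,0,0,-1],[0.0005,-0.0009,0.0705,0,0,0,-1],[0.0005,-0.0009,0.0705,0,0,0,-1],[0.0005,-0.0009,0.0705,0,0,0,1],[0.0005,-0.0009,0.0705,0,0,0,1],[0.0005,-0.0009,0.0705,0,0,0,1],[0.0005,-0.0009,0.0705,0,0,0,1],[0.0005,-0.0009,0.0705,0,0,0,1],[0.0005,-0.0009,0.0705,0,0,0,1]]

```text
time_s: 17.0
ee_pos: [0.4271, -0.0329, 0.0207]
eef_rot: [3.141, 0.0, 1.643]
force: [-0.7, 0.2, 3.6]
grip_width: 0.0579
grip_force: 25.0
```

>>> arm_command:
  plan:
    - [[0,0,0,0,0,0,1],[0,0,0,0,0,0,1]]

```text
time_s: 17.2
ee_pos: [0.4271, -0.0329, 0.0207]
eef_rot: [3.141, 0.0, 1.643]
force: [0.3, -0.3, 4.7]
grip_width: 0.0576
grip_force: 25.0
```

Run:
```python
from h import *
go((473.0,-181.2,180,97.2))
```

```text
t 17.2 pos [427.1 -32.9  20.7] rpy [179.99   0.    94.12] w 0.0576 F [ 0.3 -0.3  4.7]
[473.0, -181.2, 180, 97.2] -> [-151.2, 35.1, -159.3] [0.0, 0.0, -0.054]
```

To row units: -159 mm / 1000 = -0.159, -156 mm / 1000 = -0.156, -0.054 rad / 3.1416 = -0.0172.

>>> arm_command:
  plan:
    - [[0,0,-0.01,0,0,0,1],[0,0,-0.03,0,0,0,1],[0,0,-0.06,0,0,0,1],[0,0,-0.09,0,0,0,1],[0,0,-0.12,0,0,0,1],[-0.008,0.002,-0.145,0,0,0,1],[-0.025,0.006,-0.156,0,0,-0.0032,1],[-0.05,0.012,-0.159,0,0,-0.0064,1],[-0.078,0.018,-0.159,0,0,-0.0095,1],[-0.105,0.024,-0.159,0,0,-0.0127,1],[-0.128,0.03,-0.159,0,0,-0.0159,1],[-0.142,0.033,-0.159,0,0,-0.0172,1]]

```text
time_s: 18.4
ee_pos: [0.4702, -0.1734, 0.1798]
eef_rot: [-3.141, -0.0, 1.696]
force: [-0.3, 0.1, -1.2]
grip_width: 0.0576
grip_force: 25.0
```

To row units: -8.5 mm / 1000 = -0.0085, -5 mm / 1000 = -0.005.

>>> arm_command:
  plan:
    - [[-0.005,0.001,0,0,0,0,1],[-0.0085,0.002,0,0,0,0,1],[-0.0085,0.002,0,0,0,0,1],[-0.0085,0.002,0,0,0,0,1],[-0.0085,0.002,0,0,0,0,1]]

```text
time_s: 18.9
ee_pos: [0.4732, -0.1798, 0.1797]
eef_rot: [3.141, -0.0, 1.697]
force: [0.3, 0.2, -2.7]
grip_width: 0.0581
grip_force: 25.0
```

Run:
```python
from h import *
go((473.0,-181.2,132.7,97.2))
```

```text
t 18.9 pos [ 473.2 -179.8  179.7] rpy [179.99  -0.    97.25] w 0.0581 F [ 0.3  0.2 -2.7]
[473.0, -181.2, 132.7, 97.2] -> [-1.4, -0.4, 47.0] [0.0, -0.0, 0.001]
```

To row units: 47.3 mm / 1000 = 0.0473, -1.4 mm / 1000 = -0.0014.

>>> arm_command:
  plan:
    - [[-0.0014,-0.0004,0.01,0,0,0,1],[-0.0014,-0.0004,0.02,0,0,0,1],[-0.0014,-0.0004,0.029,0,0,0,1],[-0.0014,-0.0004,0.035,0,0,0,1],[-0.0014,-0.0004,0.04,0,0,0,1],[-0.0014,-0.0004,0.0435,0,0,0,1],[-0.0014,-0.0004,0.046,0,0,0,1],[-0.0014,-0.0004,0.047,0,0,0,1],[-0.0014,-0.0004,0.0473,0,0,0,1],[-0.0014,-0.0004,0.0473,0,0,0,1]]

```text
time_s: 19.9
ee_pos: [0.4731, -0.1818, 0.1327]
eef_rot: [3.141, 0.0, 1.697]
force: [-3.0, 1.0, 4.5]
grip_width: 0.0576
grip_force: 25.0
```

To row units: -130 mm / 1000 = -0.13, -115 mm / 1000 = -0.115.

>>> arm_command:
  plan:
    - [[0,0,0,0,0,0,-1],[0,0,0,0,0,0,-1],[0,0,0,0,0,0,-1],[0,0,0,0,0,0,-1],[0,0,-0.015,0,0,0,-1],[0,0,-0.045,0,0,0,-1],[0,0,-0.085,0,0,0,-1],[0,0,-0.115,0,0,0,-1],[0,0,-0.13,0,0,0,-1],[0,0,-0.13,0,0,0,-1],[0,0,-0.13,0,0,0,-1]]

```text
time_s: 21.0
ee_pos: [0.4728, -0.1817, 0.2614]
eef_rot: [-3.141, -0.0, 1.697]
force: [-0.0, -0.4, 0.7]
grip_width: 0.0941
grip_force: 0.0
```

Run:
```python
from h import *
p=wr((.473,-.1815),.145,.2); cv2.imwrite("pics/w4.png",p)
go((543.4,88.5,200,88.6),(543.4,88.5,110,88.6))
```

```text
wrist (array([ 472.8, -181.3]), array([58.3, 92.4]), 7.1) 9764 z98 0.1695
t 21.05 pos [ 472.7 -181.6  260.9] rpy [-1.7991e+02 -5.0000e-02  9.7220e+01] w 0.0942 F [0.6 0.6 0.3]
[543.4, 88.5, 200, 88.6] -> [259.0, 104.2, 61.0] [-0.002, -0.001, 0.15]
[543.4, 88.5, 110, 88.6] -> [258.9, 104.3, 151.0] [-0.002, -0.001, 0.15]
```

View pics/w4.png

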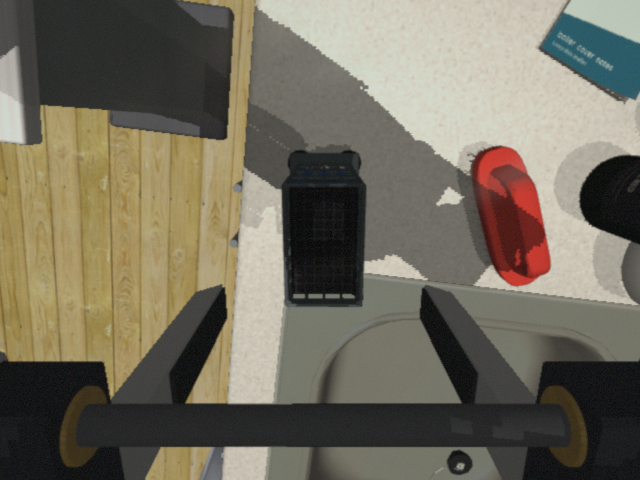

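The carbon module is seated in the wrist view at (324,243), with the rim at 168.5 mm. Next is the pump head.

To row units: 259 mm / 1000 = 0.259, 248 mm / 1000 = 0.248, 0.15 rad / 3.1416 = 0.0477.

>>> arm_command:
  plan:
    - [[0.015,0.006,0,0,0,0.0032,-1],[0.045,0.018,0,0,0,0.0095,-1],[0.08,0.032,0,0,0,0.0159,-1],[0.118,0.047,0.005,0,0,0.0223,-1],[0.155,0.062,0.015,0,0,0.0286,-1],[0.19,0.077,0.03,0,0,0.035,-1],[0.225,0.091,0.055,0,0,0.0414,-1],[0.248,0.1,0.085,0,0,0.0462,-1],[0.259,0.1043,0.115,0,0,0.0477,-1],[0.259,0.1043,0.14,0,0,0.0477,-1],[0.259,0.1043,0.15,0,0,0.0477,-1],[0.259,0.1043,0.15,0,0,0.0477,-1]]

```text
time_s: 22.25
ee_pos: [0.543, 0.088, 0.1106]
eef_rot: [-3.138, 0.0, 1.547]
force: [0.1, 0.1, -0.1]
grip_width: 0.0943
grip_force: 0.0
```

>>> arm_command:
  plan:
    - [[0,0,0,0,0,0,-1],[0,0,0,0,0,0,-1]]

```text
time_s: 22.45
ee_pos: [0.5445, 0.0881, 0.1135]
eef_rot: [3.14, -0.0, 1.546]
force: [-0.0, 0.0, 0.9]
grip_width: 0.0938
grip_force: 0.0
```

Run:
```python
from h import *
for n in("wrist","top"): wr((.5432,.0941),.015,.026,.07,n); wr((.5432,.0941),.06,.085,.07,n)
go((543.4,88.5,33,88.6))
```

```text
wrist (array([544.1,  95.5]), array([58.2, 91.1]), -1.4) 1567 z98 0.0260
wrist (array([543.9,  89.8]), array([46.2, 64.8]), -1.2) 7950 z98 0.0793Traceback (most recent call last):
  File "<stdin>", line 2, in <module>
  File "h.py", line 22, in wr
    print(n,rect(S),len(S),"z98 %.4f"%np.percentile(S[:,2],98)); return p
                                      ~~~~~~~~~~~~~^^^^^^^^^^^
    return _quantile_unchecked(
        a, q, axis, out, overwrite_input, method, keepdims, weights)
    return _ureduce(a,
                    func=_quantile_ureduce_func,
    ...<5 lines>...
                    overwrite_input=overwrite_input,
                    method=method)
    r = func(a, **kwargs)
    result = _quantile(arr,
                       quantiles=q,
    ...<2 lines>...
                       out=out,
                       weights=wgt)
    slices_having_nans = np.isnan(arr[-1, ...])
                                  ~~~^^^^^^^^^
IndexError: index -1 is out of bounds for axis 0 with size 0
```

Run:
```python
from h import *
go((543.7,88.8,33,88.6))
```

```text
t 22.6 pos [544.3  88.2 113.1] rpy [ 1.7992e+02 -1.0000e-02  8.8610e+01] w 0.0941 F [-0.2  0.2 -0.3]
[543.7, 88.8, 33, 88.6] -> [0.6, -0.7, 80.1] [0.001, -0.0, 0.0]
```

To row units: 80 mm / 1000 = 0.08, 75 mm / 1000 = 0.075.

>>> arm_command:
  plan:
    - [[0.0006,-0.0007,0.015,0,0,0,-1],[0.0006,-0.0007,0.04,0,0,0,-1],[0.0006,-0.0007,0.063,0,0,0,-1],[0.0006,-0.0007,0.075,0,0,0,-1],[0.0006,-0.0007,0.08,0,0,0,-1],[0.0006,-0.0007,0.08,0,0,0,-1],[0.0006,-0.0007,0.08,0,0,0,1],[0.0006,-0.0007,0.08,0,0,0,1],[0.0006,-0.0007,0.08,0,0,0,1],[0.0006,-0.0007,0.08,0,0,0,1],[0.0006,-0.0007,0.08,0,0,0,1],[0.0006,-0.0007,0.08,0,0,0,1]]
  squeeze: 35

```text
time_s: 23.8
ee_pos: [0.5433, 0.0889, 0.0323]
eef_rot: [3.142, -0.0, 1.547]
force: [-0.5, -0.1, -0.2]
grip_width: 0.0493
grip_force: 0.0
```

>>> arm_command:
  plan:
    - [[0,0,0,0,0,0,1],[0,0,0,0,0,0,1],[0,0,0,0,0,0,1]]

```text
time_s: 24.1
ee_pos: [0.5433, 0.0889, 0.0323]
eef_rot: [3.141, -0.0, 1.547]
force: [1.3, 0.2, 1.4]
grip_width: 0.0457
grip_force: 35.0
```

Run:
```python
from h import *
go((500,0,225,92),(473.9,-187.2,225,97.1))
```

```text
t 24.1 pos [543.3  88.9  32.3] rpy [179.99  -0.    88.63] w 0.0457 F [1.3 0.2 1.4]
[500, 0, 225, 92] -> [-89.9, -41.2, -192.7] [0.0, -0.0, -0.059]
[473.9, -187.2, 225, 97.1] -> [-277.7, -62.8, -192.7] [0.0, -0.0, -0.148]
```

To row units: -196 mm / 1000 = -0.196, -193 mm / 1000 = -0.193, -0.08 rad / 3.1416 = -0.0255.

>>> arm_command:
  plan:
    - [[0,0,-0.01,0,0,0,1],[0,0,-0.03,0,0,0,1],[0,0,-0.06,0,0,0,1],[0,0,-0.095,0,0,0,1],[0,0,-0.13,0,0,0,1],[0,0,-0.16,0,0,0,1],[-0.008,-0.002,-0.183,0,0,-0.0032,1],[-0.025,-0.006,-0.193,0,0,-0.0064,1],[-0.05,-0.011,-0.196,0,0,-0.0095,1],[-0.08,-0.018,-0.196,0,0,-0.0127,1],[-0.11,-0.025,-0.196,0,0,-0.0191,1],[-0.14,-0.032,-0.196,0,0,-0.0255,1]]

```text
time_s: 25.3
ee_pos: [0.5071, -0.0513, 0.2287]
eef_rot: [-3.141, -0.0, 1.628]
force: [-0.6, -0.1, -2.4]
grip_width: 0.0459
grip_force: 35.0
```

Run:
```python
from h import *
go((473.6,-187.1,228,97.1))
```

```text
t 25.3 pos [507.1 -51.3 228.7] rpy [-179.98   -0.     93.26] w 0.0459 F [-0.6 -0.1 -2.4]
[473.6, -187.1, 228, 97.1] -> [-133.7, -41.2, 0.7] [-0.0, -0.0, -0.067]
```

To row units: -134 mm / 1000 = -0.134, -131 mm / 1000 = -0.131, -0.067 rad / 3.1416 = -0.0213.

>>> arm_command:
  plan:
    - [[-0.025,-0.008,0,0,0,-0.0032,1],[-0.05,-0.015,0,0,0,-0.0095,1],[-0.075,-0.023,0,0,0,-0.0127,1],[-0.1,-0.031,0,0,0,-0.0159,1],[-0.12,-0.037,0,0,0,-0.0191,1],[-0.131,-0.04,0,0,0,-0.0213,1],[-0.134,-0.041,0,0,0,-0.0213,1],[-0.134,-0.041,0,0,0,-0.0213,1],[-0.134,-0.041,0,0,0,-0.0213,1],[-0.134,-0.041,0,0,0,-0.0213,1]]

```text
time_s: 26.3
ee_pos: [0.4747, -0.1856, 0.2283]
eef_rot: [-3.142, -0.0, 1.695]
force: [0.7, 0.2, -3.0]
grip_width: 0.0456
grip_force: 35.0
```

Run:
```python
from h import *
go((473.6,-187.1,190.3,97.1))
p,d=cams.camera("scene"); cv2.imwrite("pics/s5.png",p)
```

```text
t 26.3 pos [ 474.7 -185.6  228.3] rpy [-1.80e+02 -1.00e-02  9.71e+01] w 0.0456 F [ 0.7  0.2 -3. ]
[473.6, -187.1, 190.3, 97.1] -> [-1.3, -1.2, 38.0] [-0.0, -0.0, -0.0]
```

View pics/s5.png

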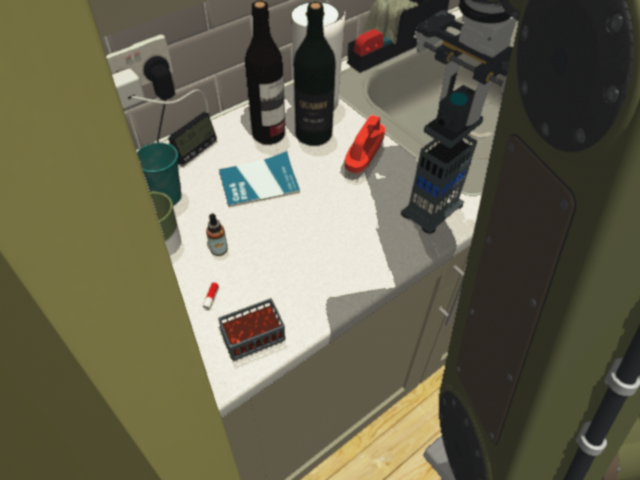

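The pump at (457,115) hangs upright over the stack at (445,180). I'll lower it.

To row units: 38.3 mm / 1000 = 0.0383, -1.3 mm / 1000 = -0.0013.

>>> arm_command:
  plan:
    - [[-0.0013,-0.0012,0.008,0,0,0,1],[-0.0013,-0.0012,0.016,0,0,0,1],[-0.0013,-0.0012,0.022,0,0,0,1],[-0.0013,-0.0012,0.027,0,0,0,1],[-0.0013,-0.0012,0.031,0,0,0,1],[-0.0013,-0.0012,0.0345,0,0,0,1],[-0.0013,-0.0012,0.037,0,0,0,1],[-0.0013,-0.0012,0.038,0,0,0,1],[-0.0013,-0.0012,0.0383,0,0,0,1],[-0.0013,-0.0012,0.0383,0,0,0,1]]

```text
time_s: 27.35
ee_pos: [0.4735, -0.1879, 0.1903]
eef_rot: [3.141, 0.0, 1.694]
force: [-0.6, 0.1, 1.0]
grip_width: 0.0459
grip_force: 35.0
```

To row units: -115 mm / 1000 = -0.115, -105 mm / 1000 = -0.105.

>>> arm_command:
  plan:
    - [[0,0,0,0,0,0,-1],[0,0,0,0,0,0,-1],[0,0,0,0,0,0,-1],[0,0,0,0,0,0,-1],[0,0,-0.015,0,0,0,-1],[0,0,-0.045,0,0,0,-1],[0,0,-0.08,0,0,0,-1],[0,0,-0.105,0,0,0,-1],[0,0,-0.115,0,0,0,-1],[0,0,-0.115,0,0,0,-1],[0,0,-0.115,0,0,0,-1],[0,0,-0.115,0,0,0,-1]]

```text
time_s: 28.55
ee_pos: [0.4731, -0.1877, 0.3035]
eef_rot: [-3.14, -0.001, 1.694]
force: [1.4, 0.1, 0.3]
grip_width: 0.0939
grip_force: 0.0
```

Run:
```python
from h import *
wr((.4729,-.1814),.17,.186,.07); p=wr((.4729,-.1814),.21,.25,.07)
cv2.imwrite("pics/w6.png",p)
go()
p,d=cams.camera("scene"); cv2.imwrite("pics/s6.png",cv2.resize(p[60:260,340:540],(600,600)))
```

```text
wrist (array([ 472.5, -181.4]), array([58.1, 91.5]), 7.1) 2312 z98 0.1855
wrist (array([ 472.2, -179.4]), array([46.1, 79.7]), 6.9) 6825 z98 0.2372
t 28.65 pos [ 473.2 -187.7  303.9] rpy [-1.7992e+02 -5.0000e-02  9.7040e+01] w 0.0941 F [1.2 0.1 0.3]
```

View pics/s6.png

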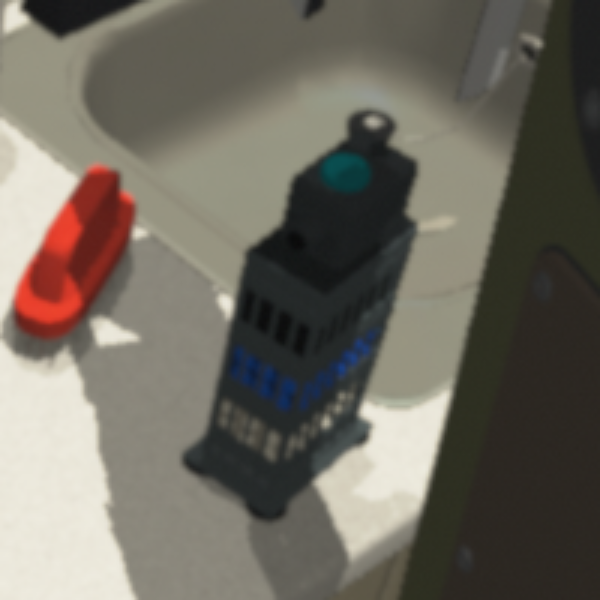

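The crop shows the full tower closed up and square at (310,330). The pump top is at 237 mm, exactly as expected for fully seated, and the gripper is clear.

```bash
python3 -c "
from station import ctrl
print(ctrl.hand_in())"
```

```text
the job is handed in; nothing more can be done
None
```

The filter is rebuilt on its foot in order (tubes, balls, carbon, pump head), measured fully seated and square, with the lava module, brush and bottle not touched; it was handed in at about 29 s, and no verdict came back.

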